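# Set and lock the stop collar of a fret-slotting jig

## Task

Set the jig's length stop to the pattern fingerboard pinned on its bed: take the loose offcut block off the jig and leave it on the bench, loosen the thumb screw of the stop collar, slide the collar along the rod until its stop plate touches the end of the board, and tighten the screw fully again. Last of all press the hold-down clip down onto the board until it snaps home, without leaning on it harder than it needs. Leave the other things on the bench where they are.

Things in the scene. Friction and masses are not known exactly. Their poses are not given: they have to be found in the camera images.
- jig: the jig's plywood bed, 130 (x) x 430 (y) x 18 mm, fixed; origin on the bench, the bed spans x -60..70, y -230..200. A 12 mm rod runs along jig y at jig x = 35, 45 mm above the bench, y -210..40, between blocks 22 x 14 mm, 58 mm high, at y = -217 and 47. Stop plate, offcut and board share the lane round x = -18.
- collar (a joint): place of the stop collar on the rod, m, 0 to 0.18, growing along jig +y towards the board. Knurled steel, 32 mm across, 28 long, centre at jig y = -185 mm + this. A stop plate (75 x 12 mm, 19 to 36 mm above the bench) reaches from it over the bed to jig x = -50. Locked by the screw; once that is loose it slides with about 2 N, pushed at the plate or the screw's head.
- screw (a joint): turn of the collar's thumb screw about its upright axis, rad: 0 fully tight (stop), growing counter-clockwise seen from above as it is loosened, to 1.6 (stop); it frees the collar from about 0.6, well loose at 1 or more. Turning takes about 0.15 Nm. At 0 its head lies along jig y; it stays where it is left.
- screw_head (a point): centre of the thumb screw's flat brass head, a spade 34 mm long, 9 mm thick, 23 mm high (about 75 to 98 mm above the bench), upright above the collar's centre; this point turns with the head: its y axis lies along the head's length, its z up. The collar's top is 61 mm above the bench.
- stop_face (a point): point on the stop plate's flat face that looks along jig +y to the board, 14 mm ahead of the collar's centre in jig y and 53 mm from the rod towards jig -x, 23 mm above the bench; axes as the jig's
- board_end (a point): centre of the end face of the dark fingerboard (52 x 160 x 8 mm, lying on the bed, pinned, does not move) that looks along jig -y to the stop plate, 22 mm above the bench; axes as the jig's. The board runs 160 mm from here along jig +y.
- offcut_mid (a point): centre of the loose brown wooden offcut block, 38 (x) x 24 (y) x 36 mm high, 30 g, standing on the bed between the stop plate and the board; axes are the block's
- clip (a joint): angle of the hold-down clip, rad: 0 raised (where a weak spring holds it), 0.4 fully down. A catch resists between about 0.1 and 0.25 with a peak of about 8 N at the pad; past that it snaps down and stays.
- clip_pad (a point): point to press: top of the free end of the clip, an aluminium bar 18 mm wide, 88 long, 8 thick, hinged at jig x = 55, y = 85 mm, 45 mm above the bench, reaching towards jig -x over the board. The point is 73 mm from the hinge, about 77 mm above the bench when raised, 49 when home; x axis along the bar to the hinge, z its upper side.
- glue: white glue bottle, 52 mm across, 150 mm tall, upright; to be left alone; origin under its middle
- tin: low steel can, 68 mm across, 55 mm tall; to be left alone; origin under its middle
- tape: roll of tan tape lying flat, 88 mm across, 24 mm high; to be left alone; origin under its middle
- driver: screwdriver with black handle, 180 mm long along its x axis, 26 mm thick, lying; to be left alone; origin under its middle
- hammer: small hammer, 260 mm long along its x axis, head about 80 mm across, lying; to be left alone; origin under its middle
- brush: wooden brush, 200 mm long along its x axis, up to 60 mm wide, lying; to be left alone; origin under its middle
- cork: cork sanding block 60 x 30 x 28 mm, standing on the left end of the jig's bed; to be left alone; origin under its middle
- offcut: the same block; origin at the centre of its underside
Mind the look-alikes: they are no part of the job. Of the things shaped like the offcut, the wooden one is meant.

How it is judged:
On the way, in this order (a step that is already met when the one before it is completed fails the run):
1. the thumb screw is loosened (value of joint screw above 0.8 rad), for 0.1 s.
2. with the screw loose, the stop plate touches the board's end (within 2.5 mm) (y of stop_face in the frame of board_end between -0.0025 and 0.0025 m and value of joint screw above 0.7 rad), for 0.1 s.
3. the screw is tight again with the plate still at the board's end (y of stop_face in the frame of board_end between -0.0025 and 0.0025 m and value of joint screw below 0.25 rad), for 0.2 s.
4. the hold-down clip has snapped home (value of joint clip above 0.34 rad), for 0.2 s.
At the end, for the whole second after the job is handed in: The stop plate stands within 2.5 mm of the board's end, the thumb screw is tight (below 0.25 rad), the clip is down in its catch (above 0.34 rad), and the offcut lies at rest on the bench itself, off the jig (its centre lower than 27 mm) (all of step 3 and value of joint clip above 0.34 rad and height (world z) of offcut_mid below 0.027 m and linear speed of offcut below 0.02 m/s and velocity of joint collar below 0.005 m/s); the robot touches nothing.
It fails at once if the clip is pressed with more than 30 N (contact force between the fingers and clip above 30 N).
It fails at once if something else on the bench is shifted by more than 40 mm (distance of any of glue, tin, tape, driver, hammer, brush, cork from where it was at the start of the episode above 0.04 m).
It also fails if it takes over 64 s, if anything falls off the work surface, if the arm or the gripper's body presses on something with over 40 N, if the wrist force passes 120 N, or if a joint passes its speed limit or range.

## Robot

A 6-joint arm with a two-finger parallel gripper is mounted at the origin on the work surface. World frame = base frame: x ahead of the robot, y to its left, z up, the work surface at z = 0. Lengths are in m, angles in rad, forces in N, time in s.
With the tool pointing down it reaches from about 0.25 to 0.725 m from the base axis. Payload 4 kg.
Tool frame: the origin (TCP) lies midway between the tips of the shut fingers; the grasp point (between the pads) lies 19 mm behind it; z points along the fingers, y is the direction in which the jaws open and shut (so a half turn about z gives the same grasp; the last joint's range is limited). The gripper opens to 85 mm and grips with 20 to 120 N. Pads are 22 mm wide; open, the fingers measure 114 mm over their backs; the gripper's body (76 mm by 85 mm) begins 54 mm behind the grasp point. The pads swing forward as they close: fully open they stand 13 mm farther back than shut.
Start: joints at [-1.164, 0.241, 0.005, 1.335, 0, 1.571], TCP at [0.198, -0.459, 0.231] pointing down, gripper open.
Joint ranges: [-2.72, 2.72], [-1.05, 1.87], [-1.09, 1.28], [-1.99, 2.15], [-1.42, 1.44], [-3.14, 3.14]. Speed limits (rad/s): [2.79, 2.79, 3.14, 3.14, 3.14, 3.14].

## Interface

Orientations are given as a unit quaternion [x, y, z, w].
In Python, from workcell import bot, eyes, job gives the robot as it stands.
- The arm moves only by the shell command python3 -m crank 'ROWS'. ROWS is a JSON object of lists of equal length, an entry for each row: "dr": the turn, a rotation vector about the tool's x, y, z in rad, a list of three; "travel": the shift along the tool's x, y, z in m, a list of three; "hand": the finger opening in m, from 0 to 0.0854. In form: {"dr": [[wx, wy, wz], ...], "travel": [[x, y, z], ...], "hand": [hand, ...]}. A call has 1 to 10 rows; each row is the pose to reach, as a shift and turn from the pose commanded when the call began, along the tool's axes at that moment; what a row does not reach only later rows make up. A row lasts 1/8 s, in which the tool goes at most 62.5 mm and 10.7 degrees, less where a joint would pass 70% of its speed; a pose out of reach is approached as far as the arm can. A call with a gripper value outside its range is refused whole. The fingers move at their own pace and stop on an object; the grip force is fixed at half the most. Time passes only in rows, so rows that repeat a pose let the fingers close. It gives the time, the measured TCP pose, the force and the opening at its end, in the units of the state.
- bot.get_obs(): the state, without advancing time (a new reading comes with each control period).
- eyes.camera(name): name is "scene" or "top" or "wrist"; returns a dict with "color" (384x512x3 uint8, red, green, blue), "K" (3x3 intrinsics, pixels), "D" ([k1, k2, p1, p2, k3] as OpenCV has them; the pictures are not rectified), "R" (3x3) and "t" (3): a world point X has camera coordinates R X + t; the wrist camera has in their place "T_tool_cam" (4x4, takes a point from camera to tool coordinates, whose origin is the TCP and whose axes are the flange's). Camera axes: x right, y down, z forward; pixel columns grow to the right and rows downward; lengths in m; the calibration is good to about 2 mm. A picture is of the moment at which its call begins: read the wrist's pose just before it. There is no depth.
- job.job_done(): hands the job in, once; it reports no verdict.
The state is a dict: "clock": time; "joint_pos": joint angles; "joint_vel": joint speeds; "tau": joint torques, N m; "eef_pos": TCP position; "tool_rot": TCP orientation; "ft_force": force on the tool from outside, world axes, zero at the start; "ft_torque": the same for the moment, N m; "grip_width": finger opening in m.
Only numpy, scipy, OpenCV 4.12 (cv2) and the standard library are available. Lean on these libraries where they do the work, as an engineer would, in place of code of your own. Each camera call takes 0.05 s, during which the arm holds its last target.

## Working session

There is one attempt and no reset: what is moved stays moved. The work goes in short steps, Python scripts to look and compute and a shell command to move; the robot and the scene stay as the last step left them, time stands still between calls to the robot, and variables do not carry over. Pictures are saved under pics/ and viewed, and the job is handed in when it is done.

```bash
ls; mkdir -p pics; python3 - <<'E'
from workcell import bot,eyes,job
import cv2
o=bot.get_obs();print(o)
for n in ("scene","top","wrist"):
    c=eyes.camera(n);cv2.imwrite(f"pics/{n}0.png",c["color"][:,:,::-1])
    print(n,{k:(v.tolist() if hasattr(v,'tolist') else v) for k,v in c.items() if k!="color"})
E
```

```text
pics
{'clock': 0.0, 'joint_pos': array([-1.16399663e+00,  2.41427638e-01,  3.65923798e-03,  1.33520552e+00,
       -9.13372562e-06,  1.57078203e+00]), 'joint_vel': array([ 0.00091569,  0.00104188, -0.00082555,  0.00102323, -0.00197619,
       -0.00030583]), 'tau': array([-1.99769151e-03, -3.72312534e+01,  2.52410012e+01,  1.68251758e-02,
       -2.35833386e-04, -1.04172457e-05]), 'eef_pos': array([ 0.1975698 , -0.45858476,  0.23038086]), 'tool_rot': array([ 9.79383444e-01,  2.02007140e-01, -2.24402310e-04, -1.06543078e-03]), 'ft_force': array([ 0.54007785, -0.11894437, -0.26738107]), 'ft_torque': array([-0.01569691, -0.00231065,  0.03700958]), 'grip_width': 0.08544627375163091}
scene {'K': [[446.46707384764886, 0.0, 252.89980241307566], [0.0, 446.46707384764886, 193.20944020014704], [0.0, 0.0, 1.0]], 'D': [0.04595774571443965, 0.0, 0.0, 0.0, 0.0], 'R': [[0.8287226132925093, 0.5593756508810652, 0.017824461254661906], [0.34934390950696154, -0.49215065340447123, -0.7973371728722699], [-0.4372386797940299, 0.6669982125575274, -0.6032708523847617]], 't': [-0.5030694685211825, -0.116164824
[... 261 characters left out ...]
11184921602103], [-0.997920799238181, 0.00013179152861827548, -0.06445200601084948], [0.06445048363176023, -0.0051303459686064205, -0.9979077185340707]], 't': [0.05923450447526801, 0.548660835406131, 1.4712483095391402]}
wrist {'K': [[335.9301522163871, 0.0, 263.99435339660397], [0.0, 335.9301522163871, 186.7795072790057], [0.0, 0.0, 1.0]], 'D': [-0.10017396133490544, 0.0, 0.0, 0.0, 0.0], 'T_tool_cam': [[-0.0008368879644344212, -0.9576810600146412, -0.2878303092236245, 0.07375100894131163], [0.9999990262095168, -0.00048002804903810443, -0.0013104018810903492, -0.000707268246862347], [0.0011167804407371702, -0.28783112559677154, 0.957680529163636, -0.14172721720046705], [0.0, 0.0, 0.0, 1.0]]}
```

View pics/scene0.png

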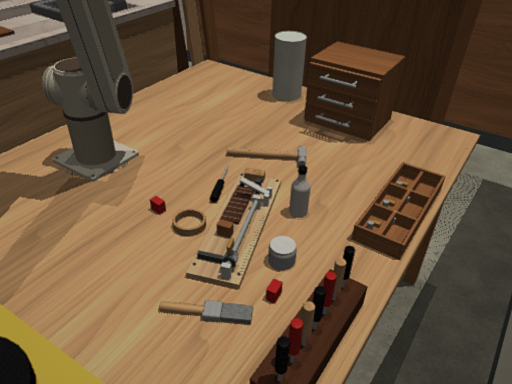

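View pics/top0.png

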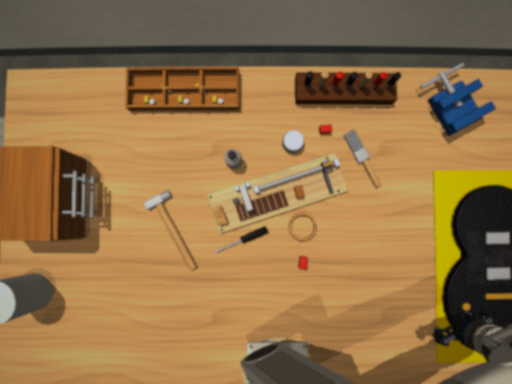

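View pics/wrist0.png

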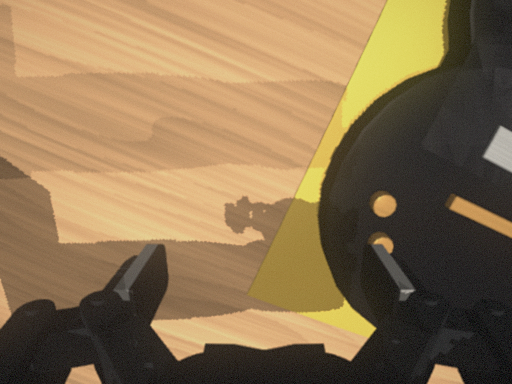

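The scene and top pictures show the jig at about (278,193) in top, with the collar and stop plate near (328,165), a brown block near (299,192), the board near (262,206) and the clip near (247,195). Red look-alikes are at (325,129) and (303,262). I'll enlarge these.

```bash
cat > h.py <<'E'
import numpy as np,cv2
from workcell import bot,eyes,job
from scipy.spatial.transform import Rotation as Rot
def cam(n):
    o=bot.get_obs(); c=eyes.camera(n)
    if n=="wrist":
        T=np.eye(4);T[:3,:3]=Rot.from_quat(o["tool_rot"]).as_matrix();T[:3,3]=o["eef_pos"]
        W=T@c["T_tool_cam"]; c["R"]=W[:3,:3].T; c["t"]=-c["R"]@W[:3,3]
    return c
def ray(c,uv):
    p=cv2.undistortPoints(np.array([[uv]],float),np.array(c["K"]),np.array(c["D"]))[0,0]
    R=np.array(c["R"]);d=R.T@np.array([p[0],p[1],1.]);return -R.T@np.array(c["t"]),d/np.linalg.norm(d)
def onz(c,uv,z):
    o,d=ray(c,uv);return o+d*(z-o[2])/d[2]
def proj(c,X):
    R=np.array(c["R"]);r,_=cv2.Rodrigues(R)
    return cv2.projectPoints(np.array(X,float).reshape(-1,1,3),r,np.array(c["t"],float),np.array(c["K"]),np.array(c["D"]))[0][:,0]
def crop(c,name,x0,y0,x1,y1,s):
    im=c["color"][y0:y1,x0:x1,::-1];cv2.imwrite(f"pics/{name}.png",cv2.resize(im,None,fx=s,fy=s,interpolation=cv2.INTER_CUBIC))
E
python3 - <<'E'
from h import *
c=cam("top");crop(c,"topc",195,115,395,265,4);np.save("top0.npy",c["color"])
c=cam("scene");crop(c,"scenec",150,150,350,300,4)
E
```

```text
(no output)
```

View pics/topc.png

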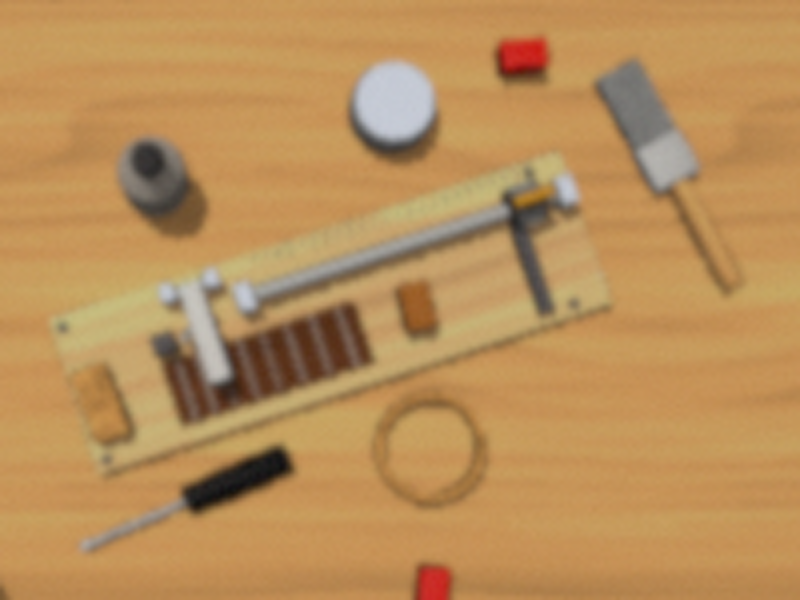

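View pics/scenec.png

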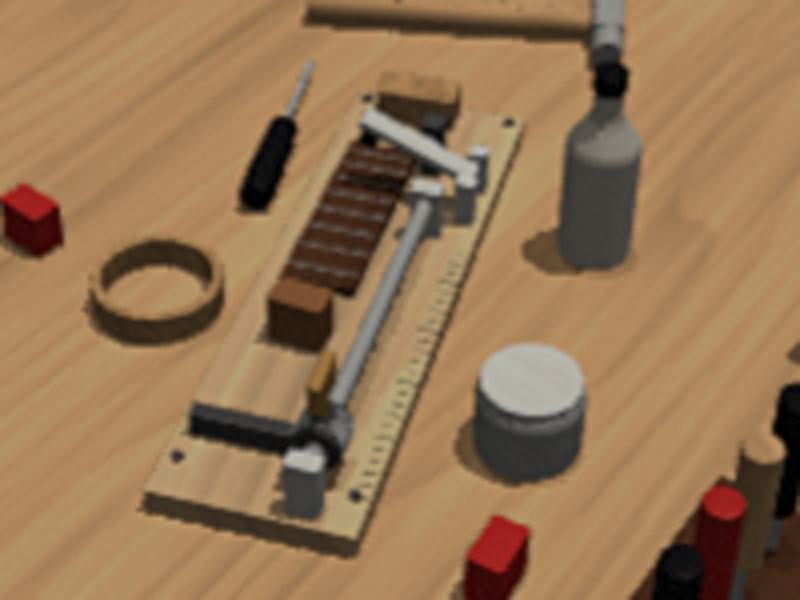

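Candidates for the offcut:
- the brown block at top (299,192)
- the red blocks at (325,129) and (303,262), lying on the bench
- the cork at (221,215)

The brown wooden block stands on the bed between plate and board, and the crop confirms it. Next I'll work out the jig pose.

```bash
python3 - <<'E'
from h import *
c=cam("top")
f=lambda u,v:((u+.5)/4-.5+195,(v+.5)/4-.5+115)
# jig local corners (x,y): order
L=np.array([[70,-230],[-60,-230],[70,200],[-60,200]])/1000.
P=np.array([onz(c,f(*q),.018)[:2] for q in [(560,153),(610,303),(52,322),(104,472)]])
print(P)
a,b=L-L.mean(0),P-P.mean(0)
th=np.arctan2((a[:,0]*b[:,1]-a[:,1]*b[:,0]).sum(),(a*b).sum())
R=np.array([[np.cos(th),-np.sin(th)],[np.sin(th),np.cos(th)]])
t=P.mean(0)-R@L.mean(0)
print("th",th,"t",t,"res mm",(P-(L@R.T+t))*1000)
J=lambda X:R.T@(np.array(X[:2])-t)*1000
def show(n,q,z):
    X=onz(c,f(*q),z);print(n,X.round(4),"jig",J(X).round(1))
show("off top",(416,305),.054)
for q in [(398,287),(428,280),(437,326),(408,334)]: show("offc",q,.054)
show("screw",(533,196),.098)
show("screw ends",(515,203),.098);show("e",(553,188),.098)
for q in [(352,304),(372,360)]: show("boardend",q,.026)
show("clip free end",(221,383),.079)
E
```

```text
[[ 0.6953904  -0.18703499]
 [ 0.57519394 -0.22548051]
 [ 0.5600746   0.21732916]
 [ 0.44163954  0.17564416]]
th 0.32231578499762825 t [0.55858064 0.0077582 ] res mm [[-2.44125919  1.18934403]
 [ 0.6678617   3.92313656]
 [-1.54855821 -2.3033961 ]
 [ 3.32195569 -2.80908449]]
off top [ 0.5706 -0.0676  0.054 ] jig [-12.4 -75.3]
offc [ 0.5846 -0.0537  0.054 ] jig [  5.2 -66.6]
offc [ 0.59  -0.077  0.054] jig [  3.  -90.4]
offc [ 0.5543 -0.0838  0.054 ] jig [-33.  -85.5]
offc [ 0.5482 -0.0613  0.054 ] jig [-31.8 -62.2]
screw [ 0.6495 -0.1525  0.098 ] jig [  35.5 -180.8]
screw ends [ 0.6442 -0.1388  0.098 ] jig [  34.8 -166.1]
e [ 0.6556 -0.1677  0.098 ] jig [  36.5 -197.2]
boardend [ 0.5737 -0.0197  0.026 ] jig [  5.6 -30.8]
boardend [ 0.5295 -0.0353  0.026 ] jig [-41.2 -31.6]
clip free end [0.5093 0.0828 0.079 ] jig [-22.9  86.8]
```

```bash
cat >> h.py <<'E'
def plan(target,yawdeg=None):
    """print tool-axes travel and dr z to reach target xyz (and yaw of tool x, deg)"""
    o=bot.get_obs();R=Rot.from_quat(o["tool_rot"]).as_matrix()
    d=R.T@(np.array(target)-o["eef_pos"]);a=np.degrees(np.arctan2(R[1,0],R[0,0]))
    print("travel",d.round(4),"yaw now",a.round(2), "drz" , None if yawdeg is None else round(-np.radians((yawdeg-a+180)%360-180),4), "tilt",R[:,2].round(4))
E
python3 - <<'E'
from h import *
plan([.60,-.05,.25],18.5)
E
```

```text
travel [ 0.5313 -0.2165 -0.0189] yaw now 23.31 drz 0.0839 tilt [-3.e-04  6.e-04 -1.e+00]
```

```bash
python3 -m crank '{"dr":[[0,0,0.084],[0,0,0.084],[0,0,0.084],[0,0,0.084],[0,0,0.084],[0,0,0.084],[0,0,0.084],[0,0,0.084],[0,0,0.084],[0,0,0.084]],"travel":[[0.053,-0.022,-0.019],[0.106,-0.043,-0.019],[0.16,-0.065,-0.019],[0.213,-0.087,-0.019],[0.266,-0.108,-0.019],[0.32,-0.13,-0.019],[0.373,-0.152,-0.019],[0.426,-0.173,-0.019],[0.48,-0.195,-0.019],[0.531,-0.216,-0.019]],"hand":[0.085,0.085,0.085,0.085,0.085,0.085,0.085,0.085,0.085,0.085]}'
python3 - <<'E'
from h import *
o=bot.get_obs();print(o["eef_pos"],o["joint_pos"],o["ft_force"])
c=cam("wrist");cv2.imwrite("pics/w1.png",c["color"][:,:,::-1]);plan([.6,-.05,.25],18.5)
E
```

```text
clock: 1.55
eef_pos: [0.6013, -0.0491, 0.2502]
tool_rot: [0.987, 0.161, 0.0, 0.0]
ft_force: [0.2, -1.7, 0.3]
grip_width: 0.0848
[ 0.60125201 -0.04910351  0.2501849 ] [-8.13903877e-02  4.46267089e-01  3.47577048e-01  1.47195523e+00
 -1.93864475e-04  2.73698878e+00] [ 0.21548814 -1.65626084  0.30945852]
travel [-0.007   0.0043 -0.0013] yaw now 18.84 drz 0.006 tilt [ 0.0026  0.004  -1.    ]
```

View pics/w1.png

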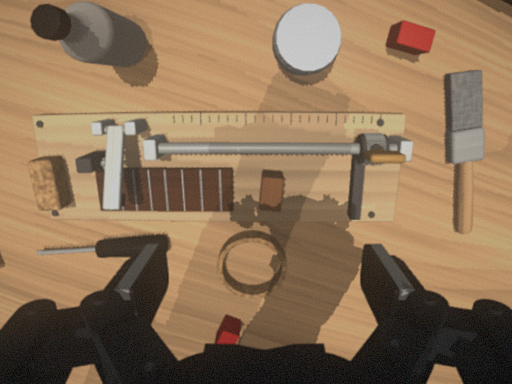

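The wrist view shows the offcut at (271,190), board end at x≈233, plate at (357,190), screw head at (388,158), and clip free end at (113,205). I'll enlarge it to measure.

```bash
python3 - <<'E'
from h import *
im=cv2.imread("pics/w1.png")
cv2.imwrite("pics/w1a.png",cv2.resize(im[100:230,220:420],None,fx=4,fy=4,interpolation=cv2.INTER_CUBIC))
cv2.imwrite("pics/w1b.png",cv2.resize(im[100:230,25:225],None,fx=4,fy=4,interpolation=cv2.INTER_CUBIC))
E
```

```text
(no output)
```

View pics/w1a.png

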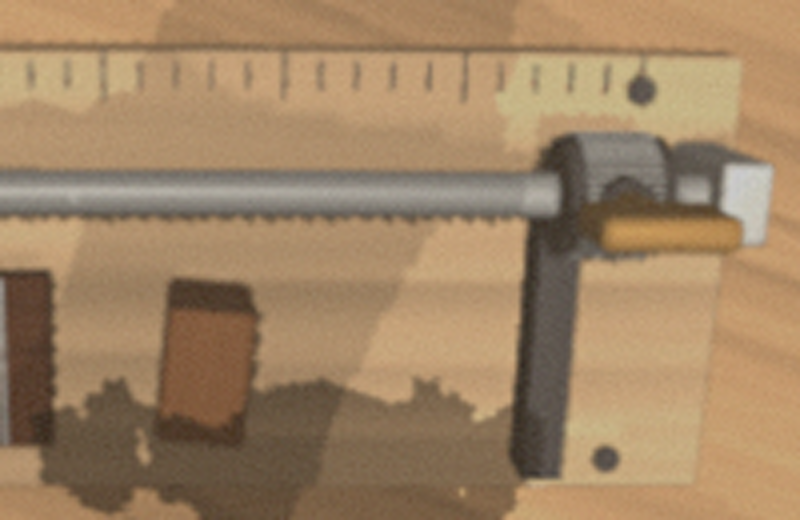

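View pics/w1b.png

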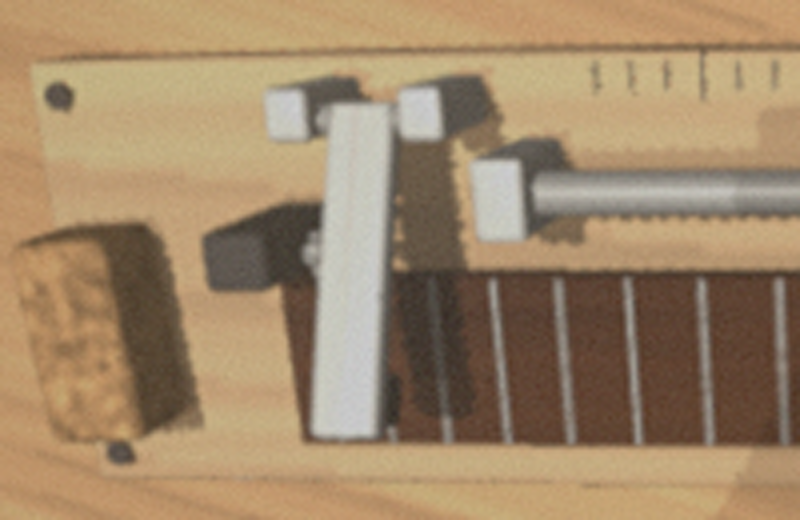

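```bash
cat > m1.py <<'E'
from h import *
c=cam("wrist")
A=lambda u,v:((u+.5)/4-.5+220,(v+.5)/4-.5+100)
B=lambda u,v:((u+.5)/4-.5+25,(v+.5)/4-.5+100)
pts=[(A(742,57),.018,(70,-230)),(A(692,485),.018,(-60,-230)),(B(33,63),.018,(70,200)),(B(107,474),.018,(-60,200)),(A(748,203),.058,(35,-217)),(B(500,200),.058,(35,47))]
L=np.array([p[2] for p in pts])/1000.;P=np.array([onz(c,p[0],p[1])[:2] for p in pts])
a,b=L-L.mean(0),P-P.mean(0)
th=np.arctan2((a[:,0]*b[:,1]-a[:,1]*b[:,0]).sum(),(a*b).sum())
R=np.array([[np.cos(th),-np.sin(th)],[np.sin(th),np.cos(th)]]);t=P.mean(0)-R@L.mean(0)
print("th",np.degrees(th),"t",t,"res mm\n",((P-(L@R.T+t))*1000).round(1))
J=lambda X:R.T@(np.array(X[:2])-t)*1000
def show(n,q,z):
    X=onz(c,q,z);print(n,X.round(4),"jig",J(X).round(1))
for q in [(168,305),(257,315),(245,440),(158,437)]: show("off",A(*q),.054)
show("screw e1",A(603,232),.098);show("screw e2",A(742,232),.098);show("screw mid",A(672,232),.098)
show("board",A(52,272),.026);show("board",A(52,443),.026)
show("plate L top",A(528,235),.036);show("plate tip",A(515,465),.036)
show("clip tip",B(345,438),.080);show("clip e",B(312,437),.080);show("clip e",B(378,437),.080);show("clip root",B(360,103),.053)
E
python3 m1.py
```

```text
th 18.632463345454468 t [0.56217473 0.01788496] res mm
 [[-2.2  2.8]
 [ 0.   4. ]
 [-0.3 -3.2]
 [ 3.  -3.5]
 [-0.5  1.3]
 [-0.1 -1.4]]
off [ 0.5898 -0.0445  0.054 ] jig [  6.2 -67.9]
off [ 0.5947 -0.0672  0.054 ] jig [  3.6 -91. ]
off [ 0.5611 -0.0759  0.054 ] jig [-30.9 -88.5]
off [ 0.5544 -0.0536  0.054 ] jig [-30.2 -65.3]
screw e1 [ 0.6483 -0.1279  0.098 ] jig [  35.1 -165.6]
screw e2 [ 0.6589 -0.1581  0.098 ] jig [  35.4 -197.7]
screw mid [ 0.6535 -0.1428  0.098 ] jig [  35.2 -181.4]
board [ 0.5813 -0.0129  0.026 ] jig [  8.3 -35.3]
board [ 0.5327 -0.028   0.026 ] jig [-42.5 -34. ]
plate L top [ 0.6353 -0.1316  0.036 ] jig [  21.5 -165. ]
plate tip [ 0.5727 -0.1542  0.036 ] jig [ -45.  -166.4]
clip tip [0.5145 0.0904 0.08  ] jig [-22.  84.]
clip e [0.5119 0.0988 0.08  ] jig [-21.8  92.7]
clip e [0.5176 0.0823 0.08  ] jig [-21.6  75.2]
clip root [0.5917 0.1145 0.053 ] jig [58.9 82.2]
```

The arm was still settling between that picture and its pose reading, so I'll retake it now that it's at rest.

```bash
python3 - <<'E'
from h import *
o=bot.get_obs();print(o["eef_pos"],o["joint_vel"].round(3))
c=cam("wrist");im=c["color"][:,:,::-1]
print(bot.get_obs()["eef_pos"])
import pickle;pickle.dump(c,open("w2.pkl","wb"))
cv2.imwrite("pics/w2a.png",cv2.resize(im[100:230,220:420],None,fx=4,fy=4,interpolation=cv2.INTER_CUBIC))
cv2.imwrite("pics/w2b.png",cv2.resize(im[100:230,25:225],None,fx=4,fy=4,interpolation=cv2.INTER_CUBIC))
E
```

```text
[ 0.60285244 -0.04633059  0.24855599] [-0.066 -0.048 -0.066  0.023 -0.045 -0.036]
[ 0.60113456 -0.04839725  0.24885107]
```

View pics/w2a.png

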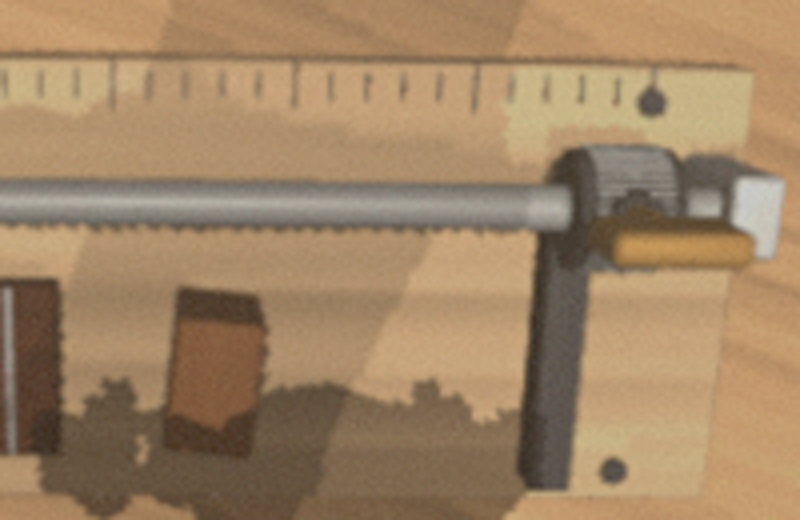

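View pics/w2b.png

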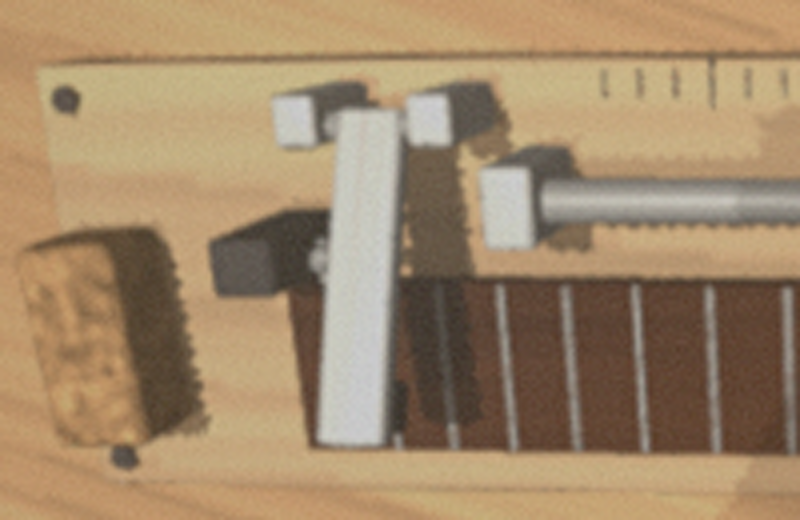

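It's still swinging a little, so I'll let it settle.

```bash
python3 -m crank '{"dr":[[0,0,0],[0,0,0],[0,0,0],[0,0,0],[0,0,0],[0,0,0]],"travel":[[0,0,0],[0,0,0],[0,0,0],[0,0,0],[0,0,0],[0,0,0]],"hand":[0.085,0.085,0.085,0.085,0.085,0.085]}'; python3 - <<'E'
from h import *
o=bot.get_obs();print(o["eef_pos"],o["joint_vel"].round(3))
c=cam("wrist");im=c["color"][:,:,::-1]
print(bot.get_obs()["eef_pos"])
import pickle;pickle.dump(c,open("w3.pkl","wb"))
cv2.imwrite("pics/w3a.png",cv2.resize(im[100:230,220:420],None,fx=4,fy=4,interpolation=cv2.INTER_CUBIC))
cv2.imwrite("pics/w3b.png",cv2.resize(im[100:230,25:225],None,fx=4,fy=4,interpolation=cv2.INTER_CUBIC))
E
```

```text
clock: 2.45
eef_pos: [0.6, -0.0508, 0.2503]
tool_rot: [0.987, 0.161, 0.0, -0.0]
ft_force: [-0.1, -0.9, 0.5]
grip_width: 0.0851
[ 0.59999414 -0.05083423  0.25033983] [ 0.001  0.001  0.002 -0.001 -0.    -0.001]
[ 0.60003023 -0.05077117  0.2503481 ]
```

View pics/w3a.png

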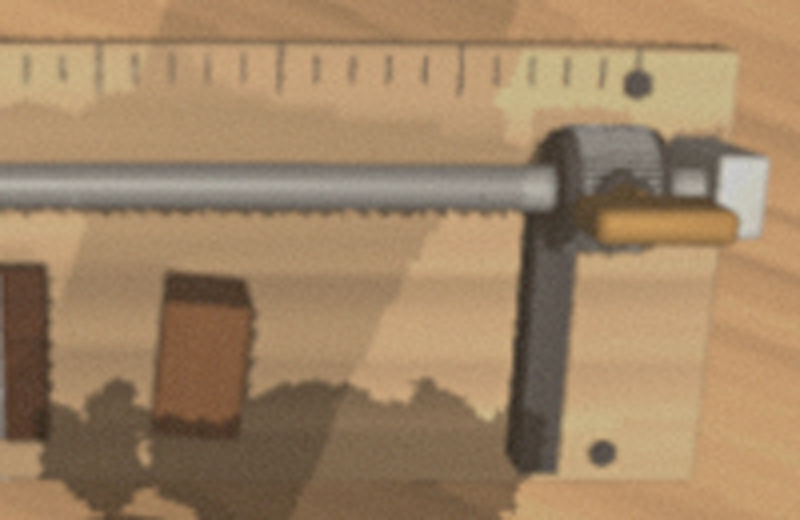

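View pics/w3b.png

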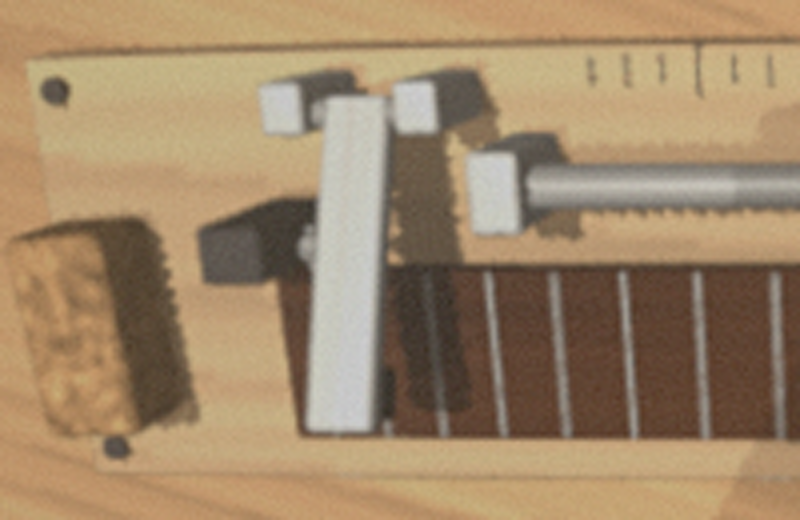

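```bash
sed -i 's/^c=cam.*/import pickle;c=pickle.load(open("w3.pkl","rb"))/' m1.py; python3 - <<'E'
s=open('m1.py').read()
i=s.index("pts=");j=s.index("L=np")
s=s[:i]+"pts=[(A(738,52),.018,(70,-230)),(A(690,480),.018,(-60,-230)),(B(27,62),.018,(70,200)),(B(97,470),.018,(-60,200)),(A(743,197),.058,(35,-217)),(B(495,193),.058,(35,47))]\n"+s[j:]
i=s.index("for q in")
s=s[:i]+'''for q in [(165,301),(250,308),(240,438),(153,432)]: show("off",A(*q),.054)
show("screw e1",A(598,226),.098);show("screw e2",A(738,226),.098);show("screw mid",A(668,226),.098)
show("board",A(47,265),.026);show("board",A(47,438),.026)
show("plate L top",A(524,220),.036);show("plate tip",A(508,455),.036)
show("clip tip",B(341,432),.080);show("clip e",B(306,432),.080);show("clip e",B(375,432),.080);show("clip root",B(357,96),.053)
np.save("jig.npy",[th,*t])
'''
open('m1.py','w').write(s)
E
python3 m1.py
```

```text
th 18.295358019335396 t [0.55717637 0.01183   ] res mm
 [[-1.7  1.8]
 [ 0.2  2.3]
 [-1.1 -2.6]
 [ 2.1 -1.2]
 [-0.   0.6]
 [ 0.6 -1. ]]
off [ 0.5843 -0.0514  0.054 ] jig [  6.  -68.5]
off [ 0.5896 -0.073   0.054 ] jig [  4.1 -90.7]
off [ 0.5547 -0.0824  0.054 ] jig [-32.  -88.6]
off [ 0.5489 -0.0597  0.054 ] jig [-30.3 -65.3]
screw e1 [ 0.6429 -0.1349  0.098 ] jig [  35.3 -166.3]
screw e2 [ 0.6534 -0.1657  0.098 ] jig [  35.6 -198.7]
screw mid [ 0.6481 -0.1502  0.098 ] jig [  35.5 -182.4]
board [ 0.5767 -0.0188  0.026 ] jig [  8.9 -35.3]
board [ 0.5274 -0.0338  0.026 ] jig [-42.6 -33.9]
plate L top [ 0.6322 -0.1378  0.036 ] jig [  24.3 -165.6]
plate tip [ 0.5678 -0.1597  0.036 ] jig [ -43.8 -166.2]
clip tip [0.5102 0.0849 0.08  ] jig [-21.6  84.1]
clip e [0.5072 0.0938 0.08  ] jig [-21.7  93.5]
clip e [0.5131 0.0764 0.08  ] jig [-21.5  75.1]
clip root [0.5882 0.1082 0.053 ] jig [59.7 81.8]
```

```bash
python3 - <<'E'
from h import *
plan([.5695,-.0668,.10],14);plan([.5695,-.0668,.027],14)
E
```

```text
travel [-0.034   0.0055  0.1503] yaw now 18.49 drz 0.0784 tilt [ 1.e-04 -0.e+00 -1.e+00]
travel [-0.034   0.0055  0.2233] yaw now 18.49 drz 0.0784 tilt [ 1.e-04 -0.e+00 -1.e+00]
```

```bash
python3 -m crank '{"dr":[[0,0,0.078],[0,0,0.078],[0,0,0.078],[0,0,0.078],[0,0,0.078],[0,0,0.078],[0,0,0.078],[0,0,0.078],[0,0,0.078],[0,0,0.078]],"travel":[[-0.02,0.003,0.04],[-0.034,0.0055,0.09],[-0.034,0.0055,0.13],[-0.034,0.0055,0.15],[-0.034,0.0055,0.15],[-0.034,0.0055,0.165],[-0.034,0.0055,0.185],[-0.034,0.0055,0.205],[-0.034,0.0055,0.223],[-0.034,0.0055,0.223]],"hand":[0.045,0.045,0.045,0.045,0.045,0.045,0.045,0.045,0.045,0.045]}'
python3 - <<'E'
from h import *
c=cam("wrist");crop(c,"w4",100,120,400,384-40,2.6)
plan([.5695,-.0668,.027],14)
E
```

```text
clock: 3.75
eef_pos: [0.5688, -0.0666, 0.0264]
tool_rot: [0.993, 0.122, -0.001, -0.0]
ft_force: [0.2, 0.2, -0.0]
grip_width: 0.0451
travel [-0.0002  0.0001  0.0004] yaw now 14.03 drz 0.0006 tilt [-1.e-04  0.e+00 -1.e+00]
```

View pics/w4.png

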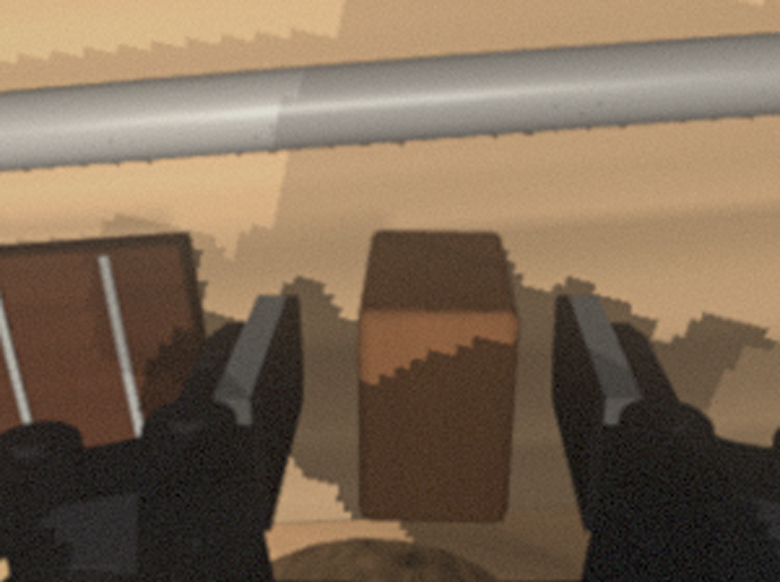

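The block sits centred and square between the open fingers. I'll close on it and lift.

```bash
python3 -m crank '{"dr":[[0,0,0],[0,0,0],[0,0,0],[0,0,0],[0,0,0],[0,0,0],[0,0,0],[0,0,0],[0,0,0],[0,0,0]],"travel":[[0,0,0],[0,0,0],[0,0,0],[0,0,0],[0,0,-0.02],[0,0,-0.05],[0,0,-0.08],[0,0,-0.11],[0,0,-0.12],[0,0,-0.12]],"hand":[0.018,0.018,0.018,0.018,0.018,0.018,0.018,0.018,0.018,0.018]}'
python3 - <<'E'
from h import *
plan([.49,-.21,.146],18.3);plan([.49,-.21,.013],18.3)
c=cam("top");print([ (n,onz(c,p,.0).round(3)) for n,p in [("jigcorner",(347,191)),("tape",(302,227)),("red",(303,262)),("brushend",(379,186))]], proj(c,[[.49,-.21,0]]))
E
```

```text
clock: 5.05
eef_pos: [0.5697, -0.0668, 0.1474]
tool_rot: [0.993, 0.122, 0.0, 0.0]
ft_force: [-0.0, 0.3, -1.1]
grip_width: 0.023
travel [-0.112   0.1196  0.0013] yaw now 14.02 drz -0.0746 tilt [ 7.e-04 -1.e-04 -1.e+00]
travel [-0.1121  0.1196  0.1343] yaw now 14.02 drz -0.0746 tilt [ 7.e-04 -1.e-04 -1.e+00]
[('jigcorner', array([ 0.575, -0.229,  0.   ])), ('tape', array([ 0.459, -0.083,  0.   ])), ('red', array([ 0.348, -0.085,  0.   ])), ('brushend', array([ 0.591, -0.333,  0.   ]))] [[341.56138587 217.33505497]]
```

```bash
python3 -m crank '{"dr":[[0,0,0],[0,0,0],[0,0,0],[0,0,0],[0,0,0],[0,0,0],[0,0,0],[0,0,0],[0,0,0],[0,0,0]],"travel":[[-0.03,0.032,0],[-0.065,0.069,0],[-0.1,0.107,0],[-0.112,0.12,0],[-0.112,0.12,0.03],[-0.112,0.12,0.07],[-0.112,0.12,0.105],[-0.112,0.12,0.125],[-0.112,0.12,0.135],[-0.112,0.12,0.135]],"hand":[0.018,0.018,0.018,0.018,0.018,0.018,0.018,0.018,0.018,0.018]}'
python3 - <<'E'
from h import *
c=cam("wrist");cv2.imwrite("pics/w5.png",c["color"][:,:,::-1])
E
```

```text
clock: 6.35
eef_pos: [0.4898, -0.2097, 0.0119]
tool_rot: [0.992, 0.122, -0.0, -0.0]
ft_force: [0.5, -0.4, -0.2]
grip_width: 0.0233
```

View pics/w5.png

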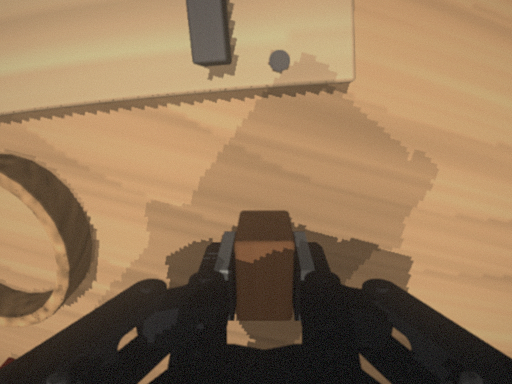

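The block is held just above bare bench, clear of the tape on the left. I'll release it and rise.

```bash
python3 -m crank '{"dr":[[0,0,0],[0,0,0],[0,0,0],[0,0,0],[0,0,0],[0,0,0],[0,0,0],[0,0,0],[0,0,0]],"travel":[[0,0,0.001],[0,0,0.002],[0,0,0.002],[0,0,0.002],[0,0,0.002],[0,0,-0.03],[0,0,-0.08],[0,0,-0.13],[0,0,-0.16]],"hand":[0.018,0.018,0.045,0.045,0.045,0.045,0.045,0.045,0.045]}'
python3 - <<'E'
from h import *
J=np.load("jig.npy");print(J)
c=cam("wrist");cv2.imwrite("pics/w6.png",c["color"][:,:,::-1])
plan([.6485,-.1515,.17],108.3)
E
```

```text
clock: 7.52
eef_pos: [0.4909, -0.2107, 0.1753]
tool_rot: [0.993, 0.122, 0.002, 0.001]
ft_force: [0.1, -0.1, 0.3]
grip_width: 0.045
[0.31931424 0.55717637 0.01183   ]
travel [ 0.1657 -0.0205  0.01  ] yaw now 14.02 drz -1.6455 tilt [ 0.0088 -0.0038 -1.    ]
```

View pics/w6.png

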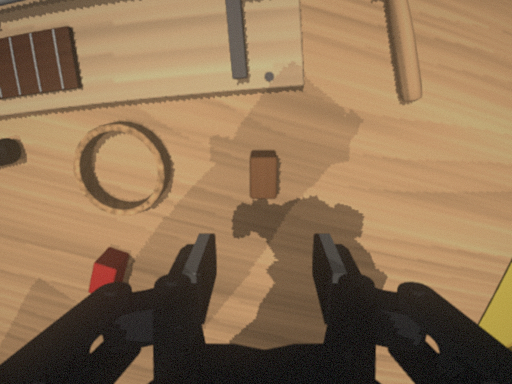

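The offcut stands alone at (263,175) on the bench. Next, hover over the thumb screw with the jaws turned across it.

```bash
python3 -m crank '{"dr":[[0,0,-0.18],[0,0,-0.36],[0,0,-0.54],[0,0,-0.72],[0,0,-0.9],[0,0,-1.08],[0,0,-1.26],[0,0,-1.44],[0,0,-1.62],[0,0,-1.645]],"travel":[[0.02,-0.003,0.01],[0.05,-0.006,0.01],[0.09,-0.012,0.01],[0.13,-0.016,0.01],[0.15,-0.019,0.01],[0.166,-0.02,0.01],[0.166,-0.02,0.01],[0.166,-0.02,0.01],[0.166,-0.02,0.01],[0.166,-0.02,0.01]],"hand":[0.04,0.04,0.04,0.04,0.04,0.04,0.04,0.04,0.04,0.04]}'
python3 -m crank '{"dr":[[0,0,0],[0,0,0],[0,0,0]],"travel":[[0,0,0],[0,0,0],[0,0,0]],"hand":[0.04,0.04,0.04]}'
python3 - <<'E'
from h import *
c=cam("wrist");cv2.imwrite("pics/w7.png",c["color"][:,:,::-1]);o=bot.get_obs();print(o["joint_vel"].round(3),o["joint_pos"])
import pickle;pickle.dump(c,open("w7.pkl","wb"))
plan([.6488,-.1513,.068],108.3)
E
```

```text
clock: 8.82
eef_pos: [0.646, -0.1506, 0.1618]
tool_rot: [0.586, 0.81, -0.0, -0.0]
ft_force: [1.0, 0.2, 0.1]
grip_width: 0.0397
clock: 9.2
eef_pos: [0.6462, -0.1507, 0.1623]
tool_rot: [0.586, 0.81, 0.0, 0.0]
ft_force: [0.5, 0.1, -0.5]
grip_width: 0.0398
[ 0.    -0.    -0.    -0.     0.001 -0.002] [-2.29068513e-01  6.03958066e-01  3.79041448e-01  1.34583462e+00
  1.92376466e-05  1.02330600e+00]
travel [-0.0014  0.0023  0.0943] yaw now 108.24 drz -0.001 tilt [ 0.  0. -1.]
```

View pics/w7.png

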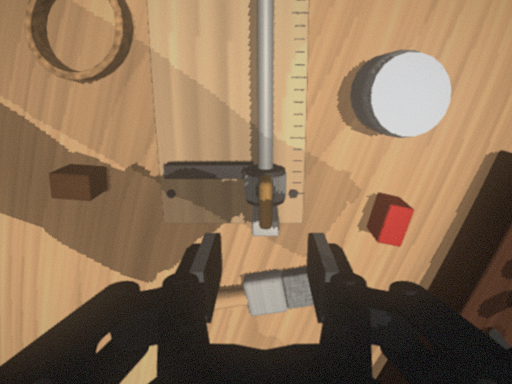

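```bash
python3 - <<'E'
from h import *
import pickle;c=pickle.load(open("w7.pkl","rb"))
crop(c,"w7c",215,150,315,250,6)
im=cv2.cvtColor(c["color"],cv2.COLOR_RGB2HSV)
m=np.zeros(im.shape[:2],np.uint8);m[165:240,245:285]=cv2.inRange(im,(8,110,60),(28,255,255))[165:240,245:285]
ys,xs=np.nonzero(m);print(len(ys),xs.min(),xs.max(),ys.min(),ys.max(),np.median(xs))
for q in [(265.5,182),(266,229)]:print(onz(c,q,.098))
E
```

```text
820 245 284 176 239 265.0
[ 0.64240594 -0.13550826  0.098     ]
[ 0.65293319 -0.16634855  0.098     ]
```

View pics/w7c.png

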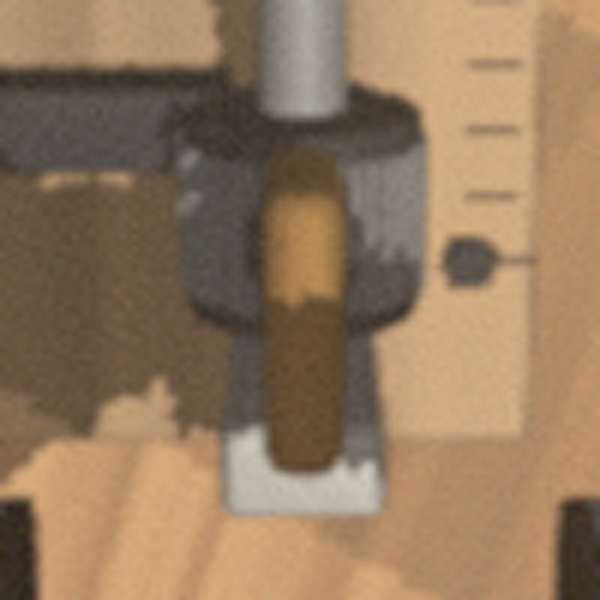

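```bash
python3 -m crank '{"dr":[[0,0,0],[0,0,0],[0,0,0],[0,0,0],[0,0,0],[0,0,0],[0,0,0],[0,0,0],[0,0,0]],"travel":[[-0.001,0.0015,0.03],[-0.001,0.0015,0.06],[-0.001,0.0015,0.08],[-0.001,0.0015,0.093],[-0.001,0.0015,0.093],[-0.001,0.0015,0.093],[-0.001,0.0015,0.093],[-0.001,0.0015,0.093],[-0.001,0.0015,0.093]],"hand":[0.04,0.04,0.04,0.04,0.04,0.004,0.004,0.004,0.004]}'
python3 - <<'E'
from h import *
c=cam("wrist");crop(c,"w8",130,120,400,322,2.8);o=bot.get_obs();print(o["ft_force"],o["ft_torque"],o["joint_pos"])
E
```

```text
clock: 10.38
eef_pos: [0.6476, -0.1518, 0.0708]
tool_rot: [0.586, 0.81, -0.0, 0.0]
ft_force: [-5.1, -1.3, 5.8]
grip_width: 0.0079
[-5.37175861 -2.17476558  5.95972384] [-0.24306355  0.94406543  0.07929356] [-2.29726206e-01  6.65474699e-01  2.43443705e-01  1.14819859e+00
 -1.08164027e-03  1.02255110e+00]
```

View pics/w8.png

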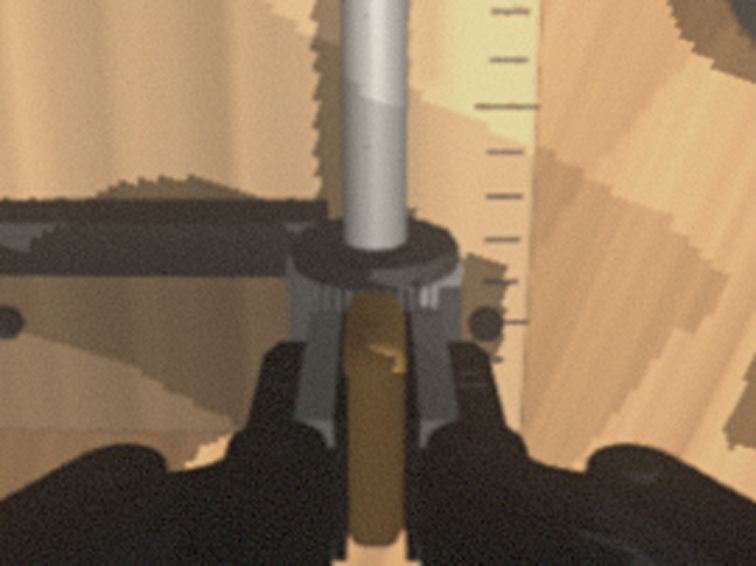

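The pads are closed on the head, 7.9 mm apart. I'll turn it counter-clockwise.

```bash
python3 -m crank '{"dr":[[0,0,-0.12],[0,0,-0.24],[0,0,-0.36],[0,0,-0.48],[0,0,-0.6],[0,0,-0.72],[0,0,-0.84],[0,0,-0.96],[0,0,-1.08],[0,0,-1.2]],"travel":[[0,0,0],[0,0,0],[0,0,0],[0,0,0],[0,0,0],[0,0,0],[0,0,0],[0,0,0],[0,0,0],[0,0,0]],"hand":[0.004,0.004,0.004,0.004,0.004,0.004,0.004,0.004,0.004,0.004]}'
python3 -m crank '{"dr":[[0,0,0],[0,0,0]],"travel":[[0,0,0],[0,0,0]],"hand":[0.004,0.004]}'
python3 - <<'E'
from h import *
c=cam("wrist");crop(c,"w9",130,120,400,322,2.8);o=bot.get_obs();print(o["ft_force"],o["ft_torque"],o["joint_pos"]);plan([.6,0,.07])
E
```

```text
clock: 11.68
eef_pos: [0.6468, -0.1526, 0.0707]
tool_rot: [0.025, 1.0, -0.001, -0.001]
ft_force: [-5.4, -3.5, 6.7]
grip_width: 0.0083
clock: 11.92
eef_pos: [0.6468, -0.1526, 0.0706]
tool_rot: [0.026, 1.0, -0.001, -0.001]
ft_force: [-6.0, -4.1, 7.1]
grip_width: 0.0081
[-6.06191402 -3.13514803  6.46452361] [-0.51454666  1.26320737  0.12642481] [-0.23047523  0.66543456  0.24294145  1.14890136 -0.00274315 -0.17760579]
travel [0.0548 0.1499 0.0003] yaw now 176.97 drz None tilt [-0.0012 -0.0025 -1.    ]
```

View pics/w9.png

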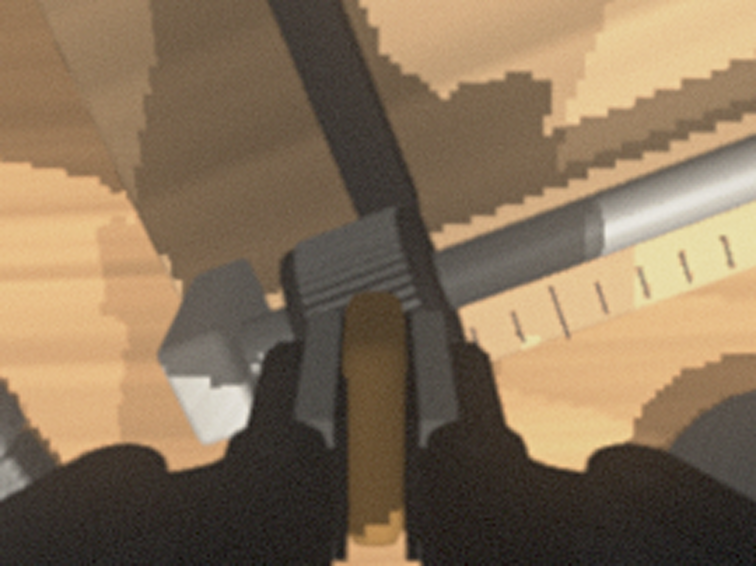

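Screw is at about 1.2 rad. Now slide along the rod by 120 mm.

```bash
python3 -m crank '{"dr":[[0,0,0],[0,0,0],[0,0,0],[0,0,0],[0,0,0],[0,0,0],[0,0,0],[0,0,0],[0,0,0],[0,0,0]],"travel":[[0.0046,0.0116,0],[0.0091,0.0233,0],[0.0137,0.0349,0],[0.0182,0.0466,0],[0.0228,0.0582,0],[0.0273,0.0698,0],[0.0328,0.0838,0],[0.0383,0.0978,0],[0.0419,0.1071,0],[0.0438,0.1117,0]],"hand":[0.004,0.004,0.004,0.004,0.004,0.004,0.004,0.004,0.004,0.004]}'
python3 -m crank '{"dr":[[0,0,0],[0,0,0]],"travel":[[0,0,0],[0,0,0]],"hand":[0.004,0.004]}'
python3 - <<'E'
from h import *
c=cam("wrist");cv2.imwrite("pics/w10.png",c["color"][:,:,::-1]);o=bot.get_obs();print(o["ft_force"],o["ft_torque"]);plan([.6,0,.07])
c=cam("scene");crop(c,"s10",190,160,300,290,5)
E
```

```text
clock: 13.22
eef_pos: [0.6088, -0.0382, 0.0706]
tool_rot: [0.026, 1.0, -0.001, -0.0]
ft_force: [-6.4, -3.5, 6.4]
grip_width: 0.0079
clock: 13.48
eef_pos: [0.6087, -0.0376, 0.0706]
tool_rot: [0.026, 1.0, -0.0, -0.001]
ft_force: [-6.8, -0.4, 8.5]
grip_width: 0.008
[-6.88979226 -1.44864981  8.08392687] [-0.18556273  1.45886187  0.00719162]
travel [0.0106 0.0371 0.0006] yaw now 177.02 drz None tilt [-1.6e-03 -5.0e-04 -1.0e+00]
```

View pics/w10.png

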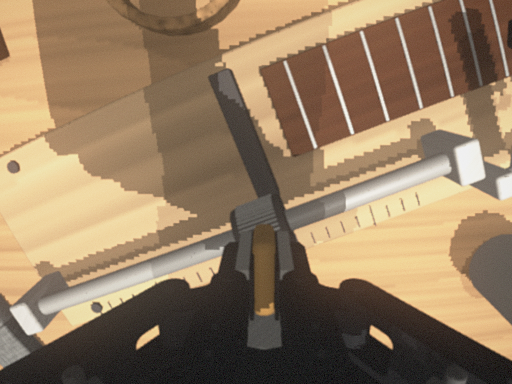

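View pics/s10.png

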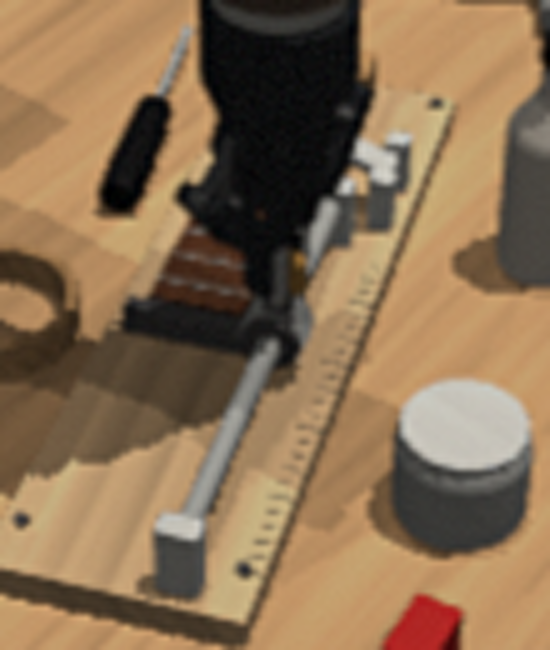

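The collar followed the gripper. I'll measure the remaining gap in the wrist picture.

```bash
python3 - <<'E'
from h import *
c=cam("wrist");crop(c,"w11",195,50,345,210,5)
import pickle;pickle.dump(c,open("w11.pkl","wb"))
E
```

```text
(no output)
```

View pics/w11.png

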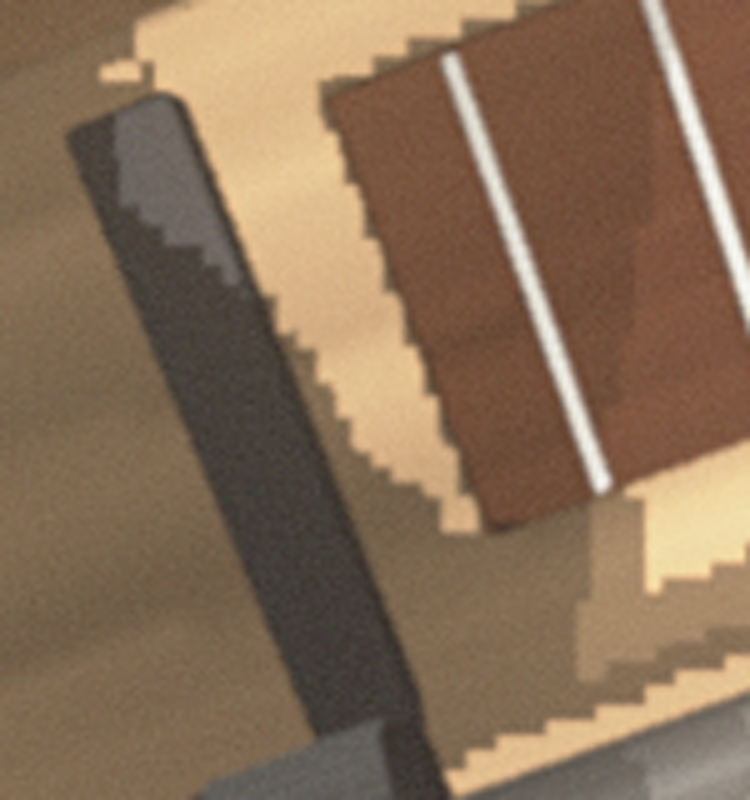

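```bash
python3 - <<'E'
from h import *
import pickle;c=pickle.load(open("w11.pkl","rb"))
th,tx,ty=np.load("jig.npy");R=np.array([[np.cos(th),-np.sin(th)],[np.sin(th),np.cos(th)]])
J=lambda q,z:(R.T@(onz(c,((q[0]+.5)/5-.5+195,(q[1]+.5)/5-.5+50),z)[:2]-[tx,ty])*1000).round(1)
for q in [(190,120),(270,300),(395,640)]:print("plate",J(q,.036))
for q in [(326,95),(410,320),(483,525)]:print("board",J(q,.026))
E
```

```text
plate [-46.7 -47.9]
plate [-27.1 -47.1]
plate [ 11.6 -48. ]
board [-44.4 -34.2]
board [-19.1 -34.3]
board [  5.3 -34.7]
```

Gap is about 13.4 mm. I'll advance 11 mm, then creep until the force shows contact.

```bash
python3 -m crank '{"dr":[[0,0,0],[0,0,0],[0,0,0],[0,0,0],[0,0,0]],"travel":[[0.0015,0.0037,0],[0.0029,0.0074,0],[0.004,0.0102,0],[0.004,0.0102,0],[0.004,0.0102,0]],"hand":[0.004,0.004,0.004,0.004,0.004]}'
python3 -m crank '{"dr":[[0,0,0],[0,0,0],[0,0,0]],"travel":[[0.0002,0.0005,0],[0.0004,0.0009,0],[0.0004,0.0009,0]],"hand":[0.004,0.004,0.004]}'
python3 -m crank '{"dr":[[0,0,0],[0,0,0],[0,0,0]],"travel":[[0.0002,0.0005,0],[0.0004,0.0009,0],[0.0004,0.0009,0]],"hand":[0.004,0.004,0.004]}'
```

```text
clock: 14.25
eef_pos: [0.6054, -0.0278, 0.0706]
tool_rot: [0.026, 1.0, -0.001, -0.001]
ft_force: [-6.6, -2.3, 6.9]
grip_width: 0.008
clock: 14.62
eef_pos: [0.6052, -0.0273, 0.0706]
tool_rot: [0.026, 1.0, -0.001, -0.0]
ft_force: [-5.2, -3.9, 7.2]
grip_width: 0.0076
clock: 15.0
eef_pos: [0.6049, -0.0264, 0.0706]
tool_rot: [0.026, 1.0, -0.001, -0.0]
ft_force: [-5.7, -3.6, 7.6]
grip_width: 0.0081
```

```bash
for i in 1; do :; done
python3 -m crank '{"dr":[[0,0,0],[0,0,0],[0,0,0]],"travel":[[0.0002,0.0005,0],[0.0004,0.0009,0],[0.0004,0.0009,0]],"hand":[0.004,0.004,0.004]}'
python3 - <<'E'
from h import *
c=cam("wrist");crop(c,"w12",195,50,345,210,5)
th,tx,ty=np.load("jig.npy");print(bot.get_obs()["ft_force"])
E
```

```text
clock: 15.38
eef_pos: [0.6046, -0.0254, 0.0706]
tool_rot: [0.026, 1.0, -0.001, -0.0]
ft_force: [-5.5, -3.6, 7.4]
grip_width: 0.0082
[-4.84991472 -3.82222321  6.95768055]
```

View pics/w12.png

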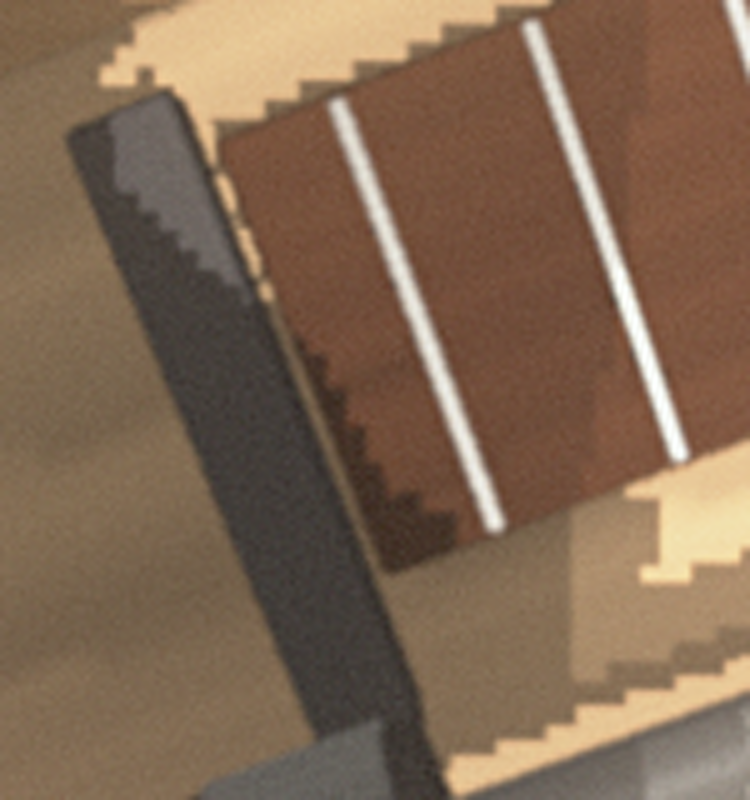

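A thin sliver of gap of about 1–2 mm remains. I'll creep on.

```bash

python3 -m crank '{"dr":[[0,0,0],[0,0,0],[0,0,0]],"travel":[[0.0002,0.0005,0],[0.0004,0.0009,0],[0.0004,0.0009,0]],"hand":[0.004,0.004,0.004]}'
python3 -m crank '{"dr":[[0,0,0],[0,0,0],[0,0,0]],"travel":[[0.0002,0.0005,0],[0.0004,0.0009,0],[0.0004,0.0009,0]],"hand":[0.004,0.004,0.004]}'
python3 - <<'E'
from h import *
c=cam("wrist");crop(c,"w13",195,50,345,210,5)
print(bot.get_obs()["ft_force"])
E
```

```text
clock: 15.8
eef_pos: [0.6043, -0.0245, 0.0706]
tool_rot: [0.026, 1.0, -0.001, -0.0]
ft_force: [-5.4, -4.4, 6.6]
grip_width: 0.0075
clock: 16.18
eef_pos: [0.6042, -0.0241, 0.0706]
tool_rot: [0.026, 1.0, -0.002, -0.0]
ft_force: [-5.2, -5.0, 6.8]
grip_width: 0.0081
[-4.97143494 -4.57257804  6.88882061]
```

View pics/w13.png

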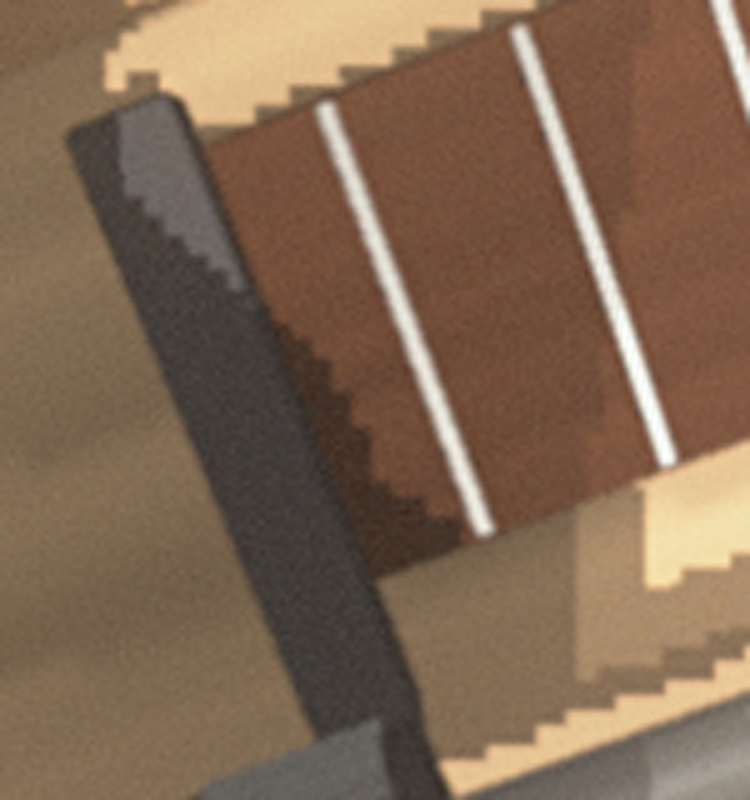

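```bash

python3 -m crank '{"dr":[[0,0,0],[0,0,0],[0,0,0]],"travel":[[0.0002,0.0005,0],[0.0004,0.0009,0],[0.0004,0.0009,0]],"hand":[0.004,0.004,0.004]}'
python3 -m crank '{"dr":[[0,0,0],[0,0,0],[0,0,0]],"travel":[[0.0002,0.0005,0],[0.0004,0.0009,0],[0.0004,0.0009,0]],"hand":[0.004,0.004,0.004]}'
```

```text
clock: 16.6
eef_pos: [0.6041, -0.024, 0.0706]
tool_rot: [0.027, 1.0, -0.002, 0.0]
ft_force: [-4.3, -7.2, 5.7]
grip_width: 0.008
clock: 16.98
eef_pos: [0.6041, -0.0238, 0.0707]
tool_rot: [0.027, 1.0, -0.003, 0.001]
ft_force: [-3.9, -8.4, 4.9]
grip_width: 0.0078
```

Contact is firm: the TCP stopped and force is rising. Tightening with a slight forward bias.

```bash
python3 -m crank '{"dr":[[0,0,0.12],[0,0,0.24],[0,0,0.36],[0,0,0.48],[0,0,0.6],[0,0,0.72],[0,0,0.84],[0,0,0.96],[0,0,1.08],[0,0,1.2]],"travel":[[0,0,0],[0,0,0],[0,0,0],[0,0,0],[0,0,0],[0,0,0],[0,0,0],[0,0,0],[0,0,0],[0,0,0]],"hand":[0.004,0.004,0.004,0.004,0.004,0.004,0.004,0.004,0.004,0.004]}'
python3 -m crank '{"dr":[[0,0,0.03],[0,0,0.06],[0,0,0.06]],"travel":[[0,0,0],[0,0,0],[0,0,0]],"hand":[0.004,0.004,0.004]}'
python3 - <<'E'
from h import *
c=cam("wrist");cv2.imwrite("pics/w14.png",c["color"][:,:,::-1]);o=bot.get_obs();print(o["ft_force"],o["ft_torque"]);plan([.6,0,.07])
E
```

```text
clock: 18.23
eef_pos: [0.6049, -0.023, 0.0708]
tool_rot: [0.588, 0.809, -0.001, 0.002]
ft_force: [-1.5, -6.5, 4.8]
grip_width: 0.0078
clock: 18.6
eef_pos: [0.6049, -0.023, 0.0708]
tool_rot: [0.609, 0.793, -0.001, 0.003]
ft_force: [-1.9, -8.3, 4.9]
grip_width: 0.0078
[-1.67932565 -6.74271874  4.61265977] [-1.53224099  0.32590371  1.22873289]
travel [0.0235 0.0012 0.0007] yaw now 104.94 drz None tilt [ 0.0027 -0.0054 -1.    ]
```

View pics/w14.png

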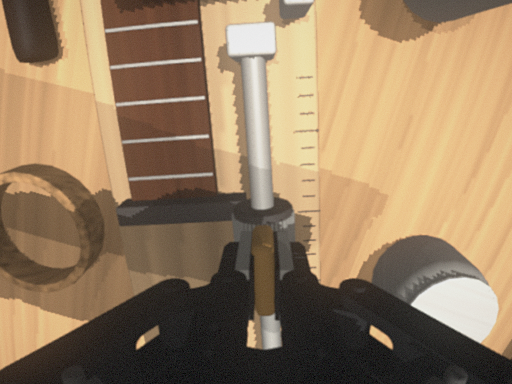

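Torque of 1.2 Nm against the stop means it's tight. Release and rise.

```bash
python3 -m crank '{"dr":[[0,0,0],[0,0,0],[0,0,0],[0,0,0],[0,0,0],[0,0,0],[0,0,0],[0,0,0],[0,0,0]],"travel":[[0,0,0],[0,0,0],[0,0,0],[0,0,-0.03],[0,0,-0.07],[0,0,-0.11],[0,0,-0.13],[0,0,-0.13],[0,0,-0.13]],"hand":[0.035,0.035,0.035,0.035,0.035,0.035,0.035,0.035,0.035]}'
python3 - <<'E'
from h import *
c=cam("wrist");cv2.imwrite("pics/w15.png",c["color"][:,:,::-1]);o=bot.get_obs();print(o["ft_force"],o["joint_vel"].round(3))
import pickle;pickle.dump(c,open("w15.pkl","wb"));crop(c,"w15c",130,130,330,260,4)
plan([.6,0,.07])
E
```

```text
clock: 19.77
eef_pos: [0.6034, -0.0203, 0.198]
tool_rot: [0.61, 0.793, -0.001, -0.001]
ft_force: [-0.3, 0.0, -0.4]
grip_width: 0.0351
[ 0.14440422  0.21153087 -0.02438642] [-0.     0.007 -0.003  0.004  0.    -0.002]
travel [0.0203 0.0026 0.1276] yaw now 104.85 drz None tilt [-3.e-03  2.e-04 -1.e+00]
```

View pics/w15.png

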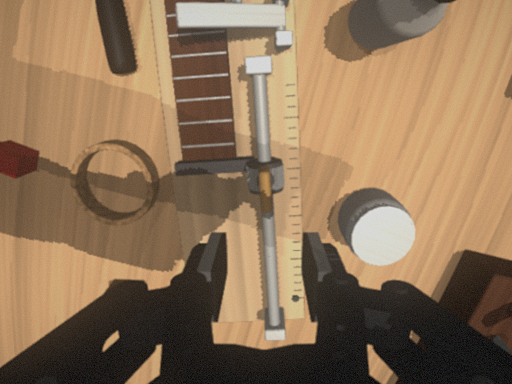

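View pics/w15c.png

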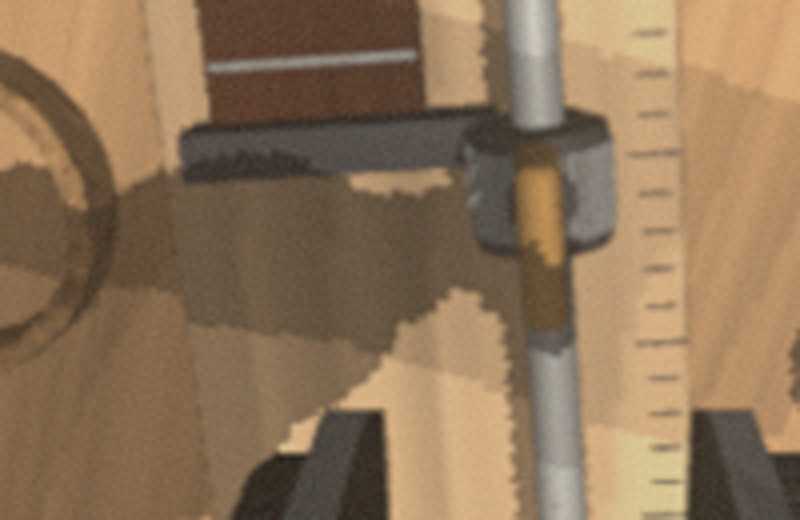

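The stop plate is hard against the board, and the brass head lies parallel to the rod, so the screw is tight. Next I'll shut the fingers and hover over the clip.

```bash
python3 - <<'E'
from h import *
plan([.523,.0885,.125],108.3)
E
```

```text
travel [ 0.1257 -0.0493  0.0728] yaw now 104.85 drz -0.0603 tilt [-3.e-03  2.e-04 -1.e+00]
```

```bash
python3 -m crank '{"dr":[[0,0,-0.06],[0,0,-0.06],[0,0,-0.06],[0,0,-0.06],[0,0,-0.06],[0,0,-0.06],[0,0,-0.06],[0,0,-0.06],[0,0,-0.06],[0,0,-0.06]],"travel":[[0.03,-0.01,0],[0.06,-0.025,0],[0.1,-0.04,0],[0.126,-0.049,0],[0.126,-0.049,0.02],[0.126,-0.049,0.045],[0.126,-0.049,0.065],[0.126,-0.049,0.073],[0.126,-0.049,0.073],[0.126,-0.049,0.073]],"hand":[0,0,0,0,0,0,0,0,0,0]}'
python3 -m crank '{"dr":[[0,0,0],[0,0,0],[0,0,0]],"travel":[[0,0,0],[0,0,0],[0,0,0]],"hand":[0,0,0]}'
python3 - <<'E'
from h import *
c=cam("wrist");crop(c,"w16",120,100,400,310,2.8)
plan([.523,.0885,.085],108.3)
E
```

```text
clock: 21.08
eef_pos: [0.5249, 0.0888, 0.1269]
tool_rot: [0.586, 0.81, 0.0, 0.0]
ft_force: [-0.2, 0.3, -0.5]
grip_width: -0.0003
clock: 21.45
eef_pos: [0.5245, 0.0888, 0.1266]
tool_rot: [0.586, 0.81, 0.0, 0.0]
ft_force: [-0.3, 0.3, -1.2]
grip_width: -0.0001
travel [ 0.0002 -0.0015  0.0415] yaw now 108.28 drz -0.0004 tilt [ 4.e-04  1.e-04 -1.e+00]
```

View pics/w16.png

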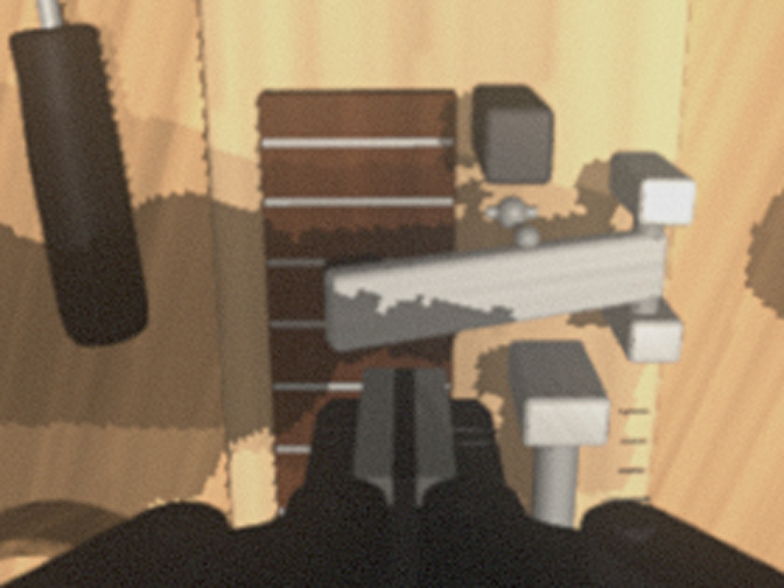

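```bash
python3 - <<'E'
from h import *
c=cam("wrist")
o=bot.get_obs();th,tx,ty=np.load("jig.npy");R=np.array([[np.cos(th),-np.sin(th)],[np.sin(th),np.cos(th)]])
J=lambda X:(R.T@(np.array(X)[:2]-[tx,ty])*1000).round(1)
print("tcp",J(o["eef_pos"]))
f=lambda u,v:((u+.5)/2.8-.5+120,(v+.5)/2.8-.5+100)
for q in [(332,345),(330,272)]:print(J(onz(c,f(*q),.083)))
for q in [(660,235),(663,300)]:print(J(onz(c,f(*q),.05)))
E
```

```text
tcp [-6.9 83.3]
[-22.1  79.5]
[-22.1  95.9]
[55.7 94.2]
[57.8 77.4]
```

```bash
python3 -m crank '{"dr":[[0,0,0],[0,0,0],[0,0,0],[0,0,0]],"travel":[[0.003,0.002,0.015],[0.003,0.002,0.03],[0.003,0.002,0.036],[0.003,0.002,0.036]],"hand":[0,0,0,0]}'
python3 -m crank '{"dr":[[0,0,0],[0,0,0],[0,0,0],[0,0,0]],"travel":[[0,0,0.002],[0,0,0.004],[0,0,0.006],[0,0,0.006]],"hand":[0,0,0,0]}'
python3 -m crank '{"dr":[[0,0,0],[0,0,0],[0,0,0]],"travel":[[0,0,0.002],[0,0,0.004],[0,0,0.004]],"hand":[0,0,0]}'
python3 -m crank '{"dr":[[0,0,0],[0,0,0],[0,0,0]],"travel":[[0,0,0.002],[0,0,0.004],[0,0,0.004]],"hand":[0,0,0]}'
```

```text
clock: 22.05
eef_pos: [0.5245, 0.0921, 0.0892]
tool_rot: [0.586, 0.81, -0.001, -0.001]
ft_force: [-0.1, -0.4, 0.1]
grip_width: -0.0
clock: 22.55
eef_pos: [0.5253, 0.0922, 0.0843]
tool_rot: [0.586, 0.81, -0.0, -0.0]
ft_force: [-0.3, 0.5, -0.1]
grip_width: 0.0001
clock: 22.92
eef_pos: [0.5251, 0.0922, 0.08]
tool_rot: [0.586, 0.81, -0.0, -0.0]
ft_force: [-0.5, 0.6, 0.2]
grip_width: 0.0
clock: 23.3
eef_pos: [0.5253, 0.0922, 0.0761]
tool_rot: [0.586, 0.81, -0.0, -0.0]
ft_force: [-0.4, -0.8, -0.1]
grip_width: -0.0001
```

```bash
python3 -m crank '{"dr":[[0,0,0],[0,0,0],[0,0,0]],"travel":[[0,0,0.001],[0,0,0.002],[0,0,0.002]],"hand":[0,0,0]}'
python3 -m crank '{"dr":[[0,0,0],[0,0,0],[0,0,0]],"travel":[[0,0,0.001],[0,0,0.002],[0,0,0.002]],"hand":[0,0,0]}'
python3 -m crank '{"dr":[[0,0,0],[0,0,0],[0,0,0]],"travel":[[0,0,0.001],[0,0,0.002],[0,0,0.002]],"hand":[0,0,0]}'
python3 - <<'E'
from h import *
c=cam("wrist");crop(c,"w17",120,100,400,310,2.8)
E
```

```text
clock: 23.68
eef_pos: [0.5253, 0.0922, 0.0742]
tool_rot: [0.586, 0.81, -0.0, 0.0]
ft_force: [-0.9, 1.1, -0.2]
grip_width: -0.0004
clock: 24.05
eef_pos: [0.5253, 0.0922, 0.0722]
tool_rot: [0.586, 0.81, -0.0, -0.0]
ft_force: [-0.4, -0.7, 0.2]
grip_width: -0.0001
clock: 24.42
eef_pos: [0.5253, 0.0922, 0.0703]
tool_rot: [0.586, 0.81, -0.0, -0.0]
ft_force: [0.2, 0.2, 1.1]
grip_width: 0.0001
```

View pics/w17.png

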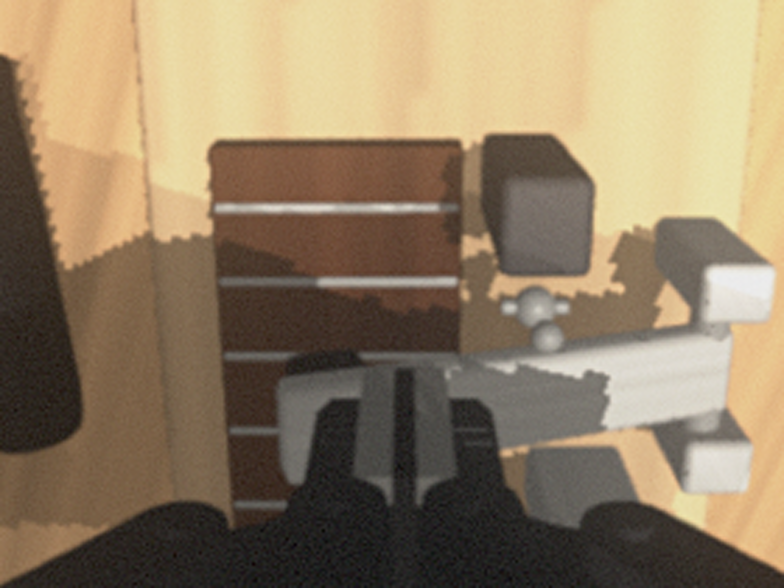

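The fingers lie over the bar and are just touching. I'll press on slowly.

```bash
python3 -m crank '{"dr":[[0,0,0],[0,0,0],[0,0,0],[0,0,0]],"travel":[[0,0,0.001],[0,0,0.002],[0,0,0.003],[0,0,0.003]],"hand":[0,0,0,0]}'
python3 -m crank '{"dr":[[0,0,0],[0,0,0],[0,0,0]],"travel":[[0,0,0.001],[0,0,0.002],[0,0,0.002]],"hand":[0,0,0]}'
python3 -m crank '{"dr":[[0,0,0],[0,0,0],[0,0,0]],"travel":[[0,0,0.001],[0,0,0.002],[0,0,0.002]],"hand":[0,0,0]}'
python3 -m crank '{"dr":[[0,0,0],[0,0,0],[0,0,0]],"travel":[[0,0,0.001],[0,0,0.002],[0,0,0.002]],"hand":[0,0,0]}'
```

```text
clock: 24.98
eef_pos: [0.5251, 0.092, 0.0676]
tool_rot: [0.586, 0.81, -0.0, 0.0]
ft_force: [-2.6, -0.8, 5.5]
grip_width: -0.0003
clock: 25.35
eef_pos: [0.5251, 0.0919, 0.066]
tool_rot: [0.586, 0.81, -0.0, 0.0]
ft_force: [-3.1, -0.9, 6.6]
grip_width: 0.0001
clock: 25.72
eef_pos: [0.5247, 0.0916, 0.0642]
tool_rot: [0.586, 0.81, -0.001, 0.0]
ft_force: [-4.1, -2.2, 9.5]
grip_width: -0.0001
clock: 26.1
eef_pos: [0.5248, 0.0916, 0.0622]
tool_rot: [0.586, 0.81, -0.001, 0.0]
ft_force: [-5.5, -1.9, 9.4]
grip_width: 0.0001
```

```bash
python3 -m crank '{"dr":[[0,0,0],[0,0,0],[0,0,0]],"travel":[[0,0,0.001],[0,0,0.002],[0,0,0.002]],"hand":[0,0,0]}'
python3 -m crank '{"dr":[[0,0,0],[0,0,0],[0,0,0]],"travel":[[0,0,0.001],[0,0,0.002],[0,0,0.002]],"hand":[0,0,0]}'
python3 -m crank '{"dr":[[0,0,0],[0,0,0],[0,0,0]],"travel":[[0,0,0.001],[0,0,0.002],[0,0,0.002]],"hand":[0,0,0]}'
```

```text
clock: 26.48
eef_pos: [0.525, 0.0917, 0.0596]
tool_rot: [0.586, 0.81, -0.001, 0.0]
ft_force: [-1.8, -1.9, 5.3]
grip_width: -0.0001
clock: 26.85
eef_pos: [0.5253, 0.0924, 0.0568]
tool_rot: [0.586, 0.81, 0.0, -0.0]
ft_force: [-0.2, 0.1, -0.4]
grip_width: 0.0002
clock: 27.22
eef_pos: [0.5252, 0.0923, 0.0551]
tool_rot: [0.586, 0.81, -0.0, -0.0]
ft_force: [0.8, 0.6, -0.4]
grip_width: -0.0002
```

The force dropped to zero at z≈57 mm, so it snapped. I'll back off and look.

```bash
python3 -m crank '{"dr":[[0,0,0],[0,0,0],[0,0,0],[0,0,0],[0,0,0],[0,0,0],[0,0,0]],"travel":[[0,0,-0.01],[0,0,-0.04],[-0.02,0,-0.08],[-0.05,0,-0.11],[-0.07,0,-0.13],[-0.07,0,-0.13],[-0.07,0,-0.13]],"hand":[0,0,0,0,0,0,0]}'
python3 - <<'E'
from h import *
c=cam("wrist");cv2.imwrite("pics/w18.png",c["color"][:,:,::-1])
c=cam("scene");crop(c,"s18",150,150,350,300,4)
c=cam("top");crop(c,"t18",195,115,395,265,4)
E
```

```text
clock: 28.1
eef_pos: [0.5466, 0.0262, 0.1848]
tool_rot: [0.586, 0.81, -0.0, -0.001]
ft_force: [-0.0, 0.5, -0.6]
grip_width: -0.0001
```

View pics/w18.png

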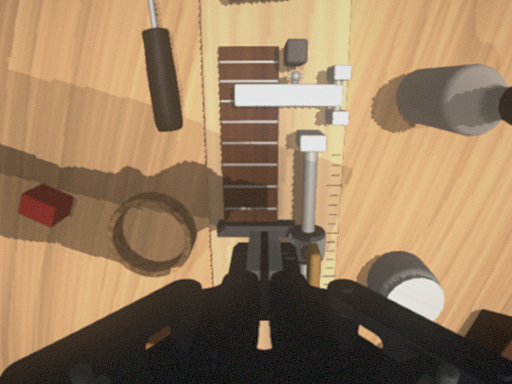

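View pics/s18.png

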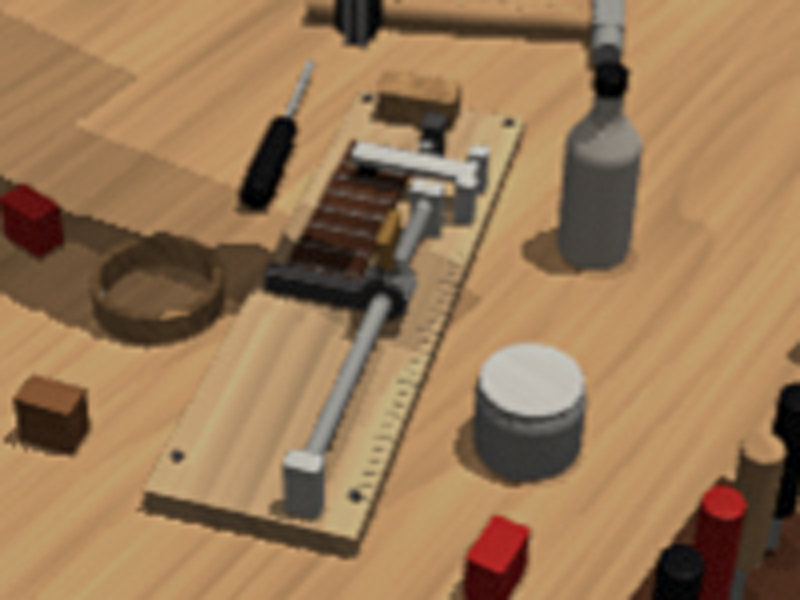

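View pics/t18.png

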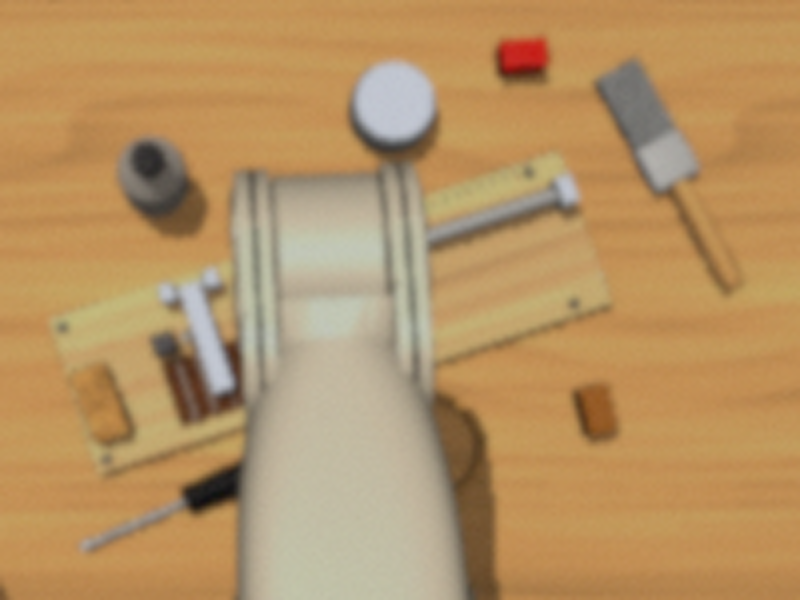

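```bash
python3 -m crank '{"dr":[[0,0,0],[0,0,0],[0,0,0]],"travel":[[0,0,-0.02],[0,0,-0.02],[0,0,-0.02]],"hand":[0,0,0]}'; python3 - <<'E'
from h import *
c=cam("wrist");crop(c,"w19",190,40,370,300,2.3)
import pickle;pickle.dump(c,open("w19.pkl","wb"))
E
```

```text
clock: 28.62
eef_pos: [0.5468, 0.0262, 0.2044]
tool_rot: [0.586, 0.811, -0.0, -0.0]
ft_force: [-0.2, -0.5, -0.5]
grip_width: 0.0
```

View pics/w19.png

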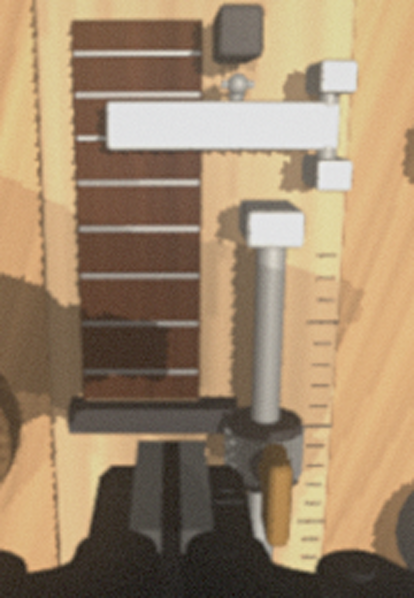

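```bash
python3 - <<'E'
from h import *
import pickle;c=pickle.load(open("w19.pkl","rb"))
th,tx,ty=np.load("jig.npy");R=np.array([[np.cos(th),-np.sin(th)],[np.sin(th),np.cos(th)]])
J=lambda q,z:(R.T@(onz(c,((q[0]+.5)/2.3-.5+190,(q[1]+.5)/2.3-.5+40),z)[:2]-[tx,ty])*1000).round(1)
print("clip tip",J((106,126),.049),"root",J((338,124),.049))
for q in [(80,398),(200,398)]:print("plate front top",J(q,.036),"as board top z",J(q,.026))
print("head ends",J((283,460),.098),J((277,545),.098))
ct=cam("top");print("offcut",onz(ct,((597+.5)/4-.5+195,(411+.5)/4-.5+115),.036))
E
```

```text
clip tip [-29.4  84.8] root [57.6 85.8]
plate front top [-44.2 -28.8] as board top z [-45.5 -32.6]
plate front top [  7.4 -28.8] as board top z [  7.8 -32.6]
head ends [ 34.5 -28.3] [ 33.9 -62.9]
offcut [ 0.488972   -0.21065192  0.036     ]
```

```bash
python3 - <<'E'
from h import *
print(bot.get_obs()["clock"],bot.get_obs()["ft_force"]);print(job.job_done())
E
```

```text
28.725 [-0.51643285 -0.02025551 -0.43728678]
the job is handed in; nothing more can be done
None
```

I set the length stop to the board and handed the job in at 28.7 s. It reports no verdict, so what follows comes from my own checks.

- **Offcut:** I moved the wooden block off the jig. It stands upright on bare bench at about (0.489, −0.211).
- **Stop collar:** I loosened the screw about 1.2 rad and slid the collar about 135 mm until the plate touched the board. The arm stopped advancing and the force rose to about 8 N. In the last wrist picture there is no visible gap between plate and board.
- **Screw:** I tightened it until the wrist read 1.2 Nm against the stop. The head lies parallel to the rod, within about 1°.
- **Clip:** The highest force I read while pressing was about 9.5 N along z, about 11 N in total. It then dropped to zero as the clip snapped. The bar measures 87 mm long seen from above, so it lies flat and home.
- **Other things:** In the last top and scene pictures everything I could see had not moved. The arm hid part of the tape and driver in the top view, but both show in place in the scene view. The hammer is only partly in frame, and I measured no shifts.

The jig measurements fitted with errors of up to about 3 mm, and wrist and top camera estimates differed by up to about 4 mm. For that reason I relied on touch and the visible gap to judge contact, not on coordinates. My first wrist measurements were off because the arm was still settling, so I redid them at rest.

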